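# Socket test head on the van's bench tester

### The job

First turn the tester's selector knob so that its white line points at the three-dot mark. Then pick up the test head by its grip bar and, keeping the bar along the tester's long side, slide it about over the sprung contact deck until it drops onto the locating pin hidden under it; press it down as far as the deck will go and finish while still holding it pressed there, with the selector still on three dots. Leave the other things on the bench where they are.

Things in the scene. Friction and masses are not known exactly. Their poses are not given: they have to be found in the camera images.
- tester: Grey bench tester, a flat housing fixed to the bench, 150 mm (its x) by 250 mm (its y, the long side) by 36 mm high. Origin: centre of its underside; z up. The knob stands at its x = 0, y = -70 mm, the contact deck at x = 0, y = +60 mm. With the selector at 0 the knob's white line points along the tester's -x and its grip bar lies along x.
- selector (a joint): Selector knob's angle in rad, 0 to 1.8 between its stops; it grows as the knob turns clockwise seen from above. The marks, radial rows of one, two, three and four white dots beside the knob, lie at 0, 0.6, 1.2 and 1.8. It is held by friction (0.06 N m) and stays wherever it is left.
- selector_grip (a point): On the vertical axis of the black knob, 73 mm above the bench. Its grip is an upright bar 42 mm long, 14 mm thick, on a flat disc 44 mm wide (disc top 50 mm, bar top 80 mm above the bench). The point turns with the knob: x along the bar, white line on the -x half; its axes match the tester's at joint 0.
- deck_mid (a point): Centre of the top of the contact deck as it stands unpressed, 48 mm above the bench; fixed to the tester, with its axes. The deck: an aluminium plate 80 mm square on springs. Through a slot in its middle stands a fixed steel pin, 12 mm thick, top 9 mm above the deck, tip bevelled 3.5 mm. The pin is up to 8 mm either way from this point along the tester's x (0 along y); feel or look for it.
- deck (a joint): How far the contact deck is pressed down, m: 0 at rest, 0.006 at its stop. The springs push up with 3.9 N at the start of the travel and 11.7 N at the stop; the head's weight alone does not move it.
- head: Test head, loose, about 0.25 kg: a white block 70 mm square (rim 74 mm) and 26 mm high, with a grey upright grip bar on the middle of its top, 16 mm thick (head's x), 50 mm long (head's y), from 26 to 66 mm above the underside. A blind bore 15 mm wide, 20 mm deep, in the centre of its underside takes the pin. Origin: centre of the underside; z up.
- head_center (a point): Middle of the test head, on its axis, 33 mm above its underside and so half-way up; axes as head.
- tape: Bystander: roll of black tape lying flat, 100 mm across, 19 mm high. Origin: centre of its underside.
- wallbox: Bystander: open grey wall box 75 x 120 x 45 mm. Origin: centre of its underside.
Not all that is in view belongs to the job. What is meant by the head is not purple, and is the smaller of those in its own colour.

How it is judged:
On the way, in this order (a step that is already met when the one before it is completed fails the run):
1. the selector is on the three-dot mark while the test head is still off the tester (value of joint selector between 1.08 and 1.32 rad and horizontal distance between head_center and deck_mid above 0.05 m), for 0.2 s.
2. the test head has dropped over the pin (z of head_center in the frame of deck_mid below 0.0365 m and horizontal distance between head_center and deck_mid below 0.012 m), for 0.1 s.
At the end, for the whole second after the job is handed in: The selector is within 0.12 rad of the three-dot mark (1.2); the test head is on the pin (its axis within 12 mm of the deck's middle), level within 0.08 rad, its bar within 0.15 rad of the tester's long side, and the fingers hold it down with the deck pressed more than 4.5 of its 6 mm (value of joint selector between 1.08 and 1.32 rad and value of joint deck above 0.0045 m and z of head_center in the frame of deck_mid below 0.03 m and horizontal distance between head_center and deck_mid below 0.012 m and angle between the y axis of head and the y axis of tester, either way round below 0.15 rad and angle between head's own z axis and vertical below 0.08 rad and contact force between the fingers and head above 2 N); the arm keeps its last pose, push and grip.
It fails at once if a bystander was disturbed (distance of any of tape, wallbox from where it was at the start of the episode above 0.03 m).
It also fails if it takes over 58 s, if anything falls off the work surface, if the arm or the gripper's body presses on something with over 40 N, if the wrist force passes 120 N, or if a joint passes its speed limit or range.

### The arm

A 6-joint arm with a two-finger parallel gripper is mounted at the origin on the work surface. World frame = base frame: x ahead of the robot, y to its left, z up, the work surface at z = 0. Lengths are in m, angles in rad, forces in N, time in s.
With the tool pointing down it reaches from about 0.275 to 0.75 m from the base axis. Payload 10.2 kg.
Tool frame: the origin (TCP) lies midway between the tips of the shut fingers; the grasp point (between the pads) lies 19 mm behind it (env.hold_point_z is the distance from the TCP to the grasp point, in m); z points along the fingers, y is the line along which they close (so a half turn about z gives the same grasp; the last joint's range is limited). The gripper opens to 85 mm and grips with 20 to 120 N. Pads are 22 mm wide; open, the fingers measure 114 mm over their backs; the gripper's body (76 mm by 85 mm) begins 54 mm behind the grasp point. The pads swing forward as they close: fully open they stand 13 mm farther back than shut.
Start: joints at [0.978, 0.313, 1.498, -0, 1.331, -0.223], TCP at [0.19, 0.49, 0.231] pointing down, gripper open.
Joint ranges: [-2.94, 2.94], [-0.97, 2.17], [0.19, 2.56], [-1.23, 4.37], [0.02, 3.11], [-2.88, 2.88]. Speed limits (rad/s): [2.39, 2.39, 3.01, 3.14, 3.14, 3.14].

### API

Orientations are given as a unit quaternion [x, y, z, w].
In Python, from bench import env, kinematics, monitor, eyes, job gives the robot as it stands. The module is installed in compiled form; this text tells all that it offers. Calls block until the motion is done:
- env.reach(position, orientation): joint-space move of the TCP to a pose.
- env.movel(position, velocity=0.15, frame=None, guard=None): straight line of the TCP; frame=None keeps the orientation; velocity is the mean speed in m/s. With guard (N) it stops when the force on the tool has changed by that much, and returns True; else False.
- env.set_joints(angles): joint-space move.
- env.release() and env.close_gripper(effort=None): open the fingers fully, or close them until they stop; effort is the grip in N (None keeps the last).
- env.hold(seconds).
- kinematics.ik(position, orientation): joint angles nearest the present ones, or None.
- monitor.sense(): the state.
- eyes.grab_frame(name): name is "scene" or "top" or "wrist"; returns a dict with "frame" (480x640x3 uint8, red, green, blue), "mtx" (3x3 intrinsics, pixels), "view" (4x4, takes a point from world to camera coordinates). Camera axes: x right, y down, z forward; pixel columns grow to the right and rows downward; lengths in m; the calibration is good to about 2 mm. A picture is of the moment at which its call begins. There is no depth.
A pose or a line that the arm cannot do raises env.MotionError and nothing moves.
- job.hand_in(): hands the job in; it is judged then, once.
The state is a dict: "clock": time; "joints": joint angles; "qvel": joint speeds; "joint_efforts": joint torques, N m; "position": TCP position; "ee_rot": TCP orientation; "contact_force": force on the tool from outside, world axes, zero at the start; "ft_torque": the same for the moment, N m; "finger_gap": opening from 0.0 (shut) to 1.0 (fully open); "gripper_force": force on a finger pad.
Only numpy, scipy, OpenCV 4.12 (cv2) and the standard library are available. Lean on these libraries where they do the work, as an engineer would, in place of code of your own. Each camera call takes 0.05 s, during which the arm holds its last target. There are 200 camera calls.

## Working session

There is one attempt and no reset: what is moved stays moved. The work goes in short steps, each a Python script; the robot and the scene stay as the last script left them, time stands still between calls to the robot, and variables do not carry over. Pictures are saved under pics/ and viewed, at most 10 in all, crops included, and the job is handed in when it is done.

```bash
mkdir -p pics; cat > h.py <<'E'
import numpy as np, cv2
from bench import env, kinematics, monitor, eyes, job
from scipy.spatial.transform import Rotation as R
def snap(n,f):
    g=eyes.grab_frame(n); cv2.imwrite(f,g["frame"][:,:,::-1]); np.savez(f+'.npz',mtx=g["mtx"],view=g["view"]); return g
def pix(f,uv,z):
    d=np.load(f+'.npz'); V=d['view']; Rm=V[:3,:3]; c=-Rm.T@V[:3,3]
    r=Rm.T@np.linalg.inv(d['mtx'])@np.array([uv[0],uv[1],1.]); return c+r*(z-c[2])/r[2]
def down(yaw):  # tool z down; tool y (closing line) at angle yaw from world x
    y=np.array([np.cos(yaw),np.sin(yaw),0]); z=np.array([0,0,-1.]); x=np.cross(y,z)
    return R.from_matrix(np.c_[x,y,z]).as_quat()
E
python3 - <<'E'
from h import *
snap("top","pics/top.png"); snap("scene","pics/scene.png"); print(monitor.sense(), env.hold_point_z)
E
```

```text
{'clock': 0.1, 'joints': array([ 9.77578055e-01,  3.13397524e-01,  1.49832745e+00, -2.34726658e-05,
        1.33100817e+00, -2.23397884e-01]), 'qvel': array([-0.00095419, -0.00366824, -0.0008363 ,  0.00018286, -0.00257483,
       -0.00083578]), 'joint_efforts': array([ 4.24496247e-03, -4.12905979e+01, -2.60140103e+01, -4.06105698e-05,
        3.05525871e-03,  4.35967286e-05]), 'position': array([0.18964975, 0.48931246, 0.2308032 ]), 'ee_rot': array([ 1.83855483e-01,  9.82953120e-01, -5.27892866e-04, -2.15957678e-04]), 'contact_force': array([-0.8960198 ,  0.72499371,  0.18690237]), 'ft_torque': array([-0.02274609,  0.02054925, -0.01410484]), 'gripper_force': 0.0, 'finger_gap': 1.0002768893622809} 0.0187
```

View pics/top.png

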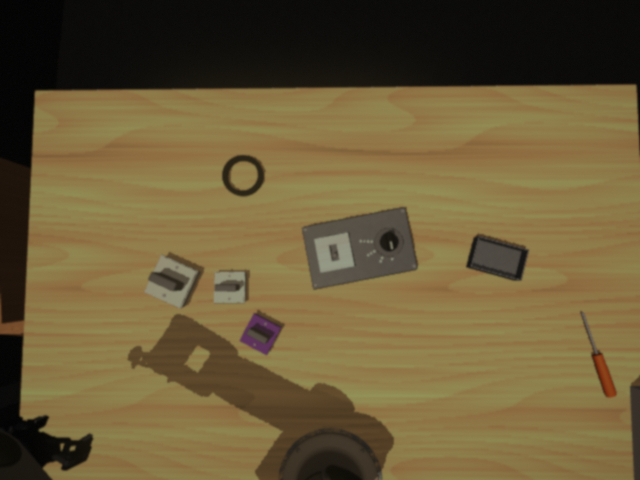

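View pics/scene.png

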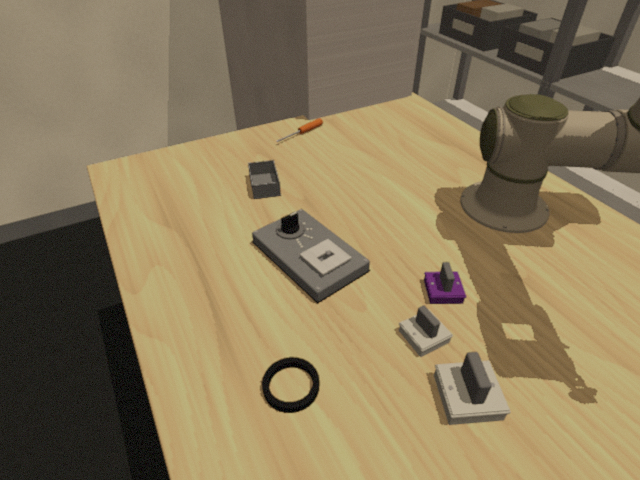

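The top view shows the tester with corners near (303,228), (406,208), (417,267) and (314,288), and the knob at (390,241). The smaller white head is at (230,287), the big white decoy at (173,281), and the purple one at (262,333). I'll enlarge the tester and head.

```bash
python3 - <<'E'
from h import *
im=cv2.imread('pics/top.png')
a=cv2.resize(im[200:300,295:428],(798,600),interpolation=cv2.INTER_CUBIC);cv2.imwrite('pics/c1.png',a)
b=cv2.resize(im[260:315,200:260],(600,550),interpolation=cv2.INTER_CUBIC);cv2.imwrite('pics/c2.png',b)
E
```

```text
(no output)
```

View pics/c1.png

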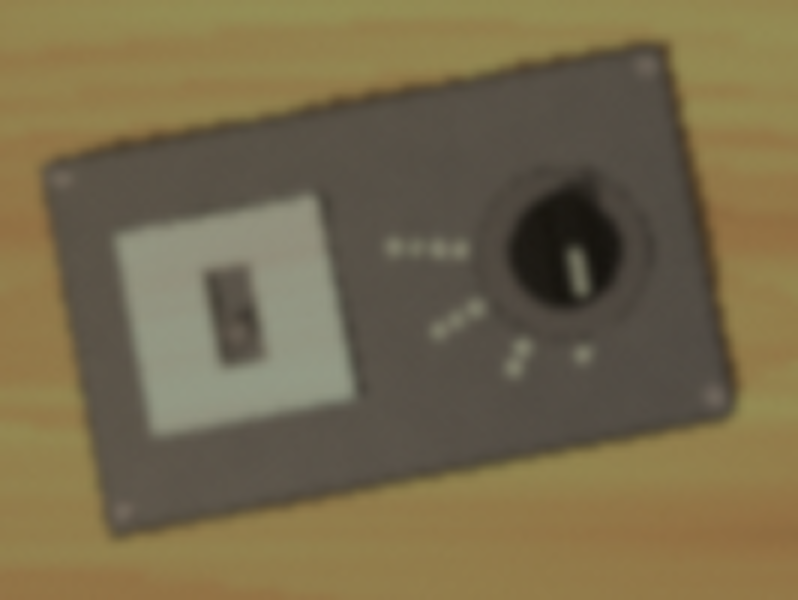

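View pics/c2.png

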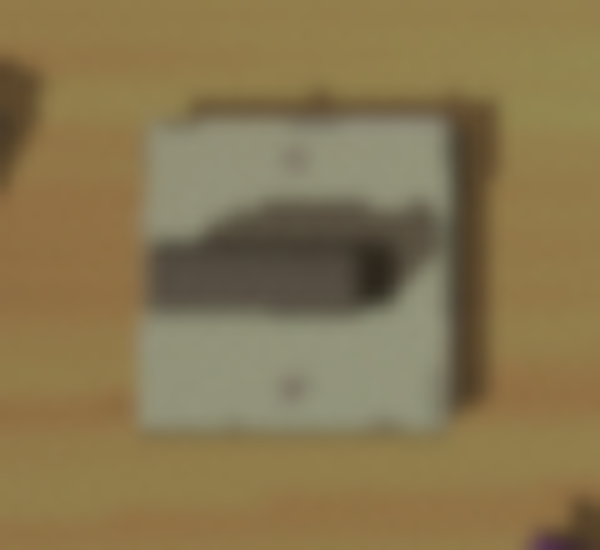

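c1: the knob line points at the one-dot mark, so the selector is at about 0. The tester corners in the crop are (45,163), (662,45), (735,412) and (112,535). c2: the head's top corners are (148,118), (450,115), (448,430) and (140,432), and its bar lies along world y.

```bash
python3 - <<'E'
from h import *
f='pics/top.png'
T=np.array([pix(f,((u+.5)/6-.5+295,(v+.5)/6-.5+200),.036) for u,v in [(45,163),(662,45),(735,412),(112,535)]])
H=np.array([pix(f,((u+.5)/10-.5+200,(v+.5)/10-.5+260),.026) for u,v in [(148,118),(450,115),(448,430),(140,432)]])
B=np.array([pix(f,((u+.5)/10-.5+200,(v+.5)/10-.5+260),.066) for u,v in [(150,245),(360,245),(360,308),(150,308)]])
for n,P in (('T',T),('H',H),('B',B)):
    e=(P[0]+P[3]-P[1]-P[2])/2; c=P.mean(0)  # +y axis dir
    e2=(P[0]+P[1]-P[2]-P[3])/2
    print(n,c,'len',np.linalg.norm(e),np.linalg.norm(e2),'yaw',np.arctan2(-e[0],e[1]),np.arctan2(e2[1],e2[0]))
    y=np.arctan2(-e[0],e[1])
    if n=='T':
        ex=np.array([np.cos(y),np.sin(y),0]);ey=np.array([-np.sin(y),np.cos(y),0])
        print('knob',c-.07*ey,'deck',c+.06*ey)
    
E
```

```text
T [ 0.54646268 -0.06889018  0.036     ] len 0.2471261705648573 0.14746607105649628 yaw 0.1911442747809291 0.1827521407600716
knob [ 0.55976145 -0.13761531  0.036     ] deck [ 0.53506373 -0.00998294  0.036     ]
H [0.45399115 0.23943611 0.026     ] len 0.07284462482406132 0.0743537164678055 yaw 0.009086052778273198 0.0002406281618116416
B [0.45395548 0.23934779 0.066     ] len 0.04840560734974999 0.014370890929885423 yaw 0.0009753090399202525 0.016973288676054098
```

```bash
cat >> h.py <<'E'
YT=0.187
eX=np.array([np.cos(YT),np.sin(YT),0]); eY=np.array([-np.sin(YT),np.cos(YT),0])
E
python3 - <<'E'
from h import *
k=np.array([.5598,-.1376,0])
for a in (YT+np.pi/2,YT-np.pi/2):
    print(a,kinematics.ik(k+[0,0,.18],down(a)),kinematics.ik(k+[0,0,.054],down(a-1.2)))
q=[a for a in (YT+np.pi/2,YT-np.pi/2)]
best=min(q,key=lambda a:max(abs(kinematics.ik(k+[0,0,.18],down(b))[5]) for b in (a,a-1.2)))
env.reach(k+[0,0,.16],down(best)); g=snap("wrist","pics/w1.png"); s=monitor.sense();print(best,s['clock'],s['position'],s['joints'])
d=np.load('pics/w1.png.npz')
for p in (k+[0,0,.08],k+[0,0,.05]):
    c=d['view']@np.r_[p,1]; uv=d['mtx']@c[:3]; print(uv[:2]/uv[2])
E
```

```text
1.7577963267948966 [-4.44165557e-01  4.67299208e-01  1.41197825e+00 -4.44089210e-16
  1.26231519e+00 -2.20196188e+00] [-4.44165557e-01  6.15494374e-01  1.53496475e+00 -4.44089210e-16
  9.91133530e-01 -1.00196188e+00]
-1.3837963267948965 [-4.44165557e-01  4.67299208e-01  1.41197825e+00 -4.44089210e-16
  1.26231519e+00  9.39630769e-01] [-4.44165557e-01  6.15494374e-01  1.53496475e+00 -4.44089210e-16
  9.91133530e-01  2.13963077e+00]
-1.3837963267948965 2.7417 [ 0.55995895 -0.13688321  0.16011276] [-4.42943351e-01  4.86016620e-01  1.43762991e+00  1.06806252e-04
  1.21778528e+00  9.39507701e-01]
[323.27532546 240.88836623]
[323.09167344 229.38944411]
```

View pics/w1.png

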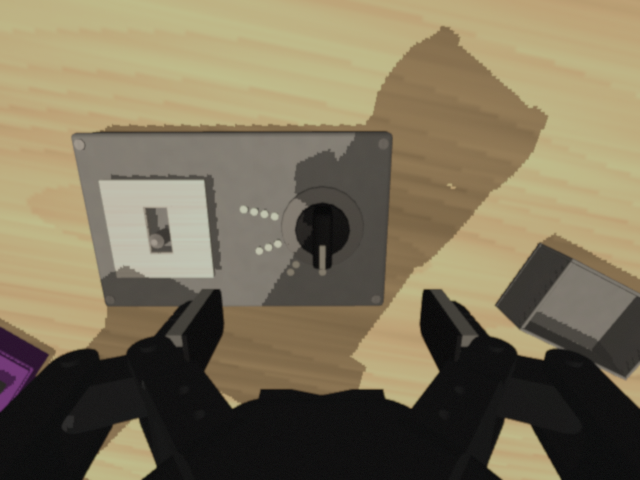

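The knob disc is centred at about (323,230), exactly as predicted, and the tester edges are level, so the yaw is right. The pin tip shows at about (155,240) in the deck slot.

```bash
python3 - <<'E'
from h import *
f='pics/w1.png'
D=np.mean([pix(f,p,.048) for p in [(99,180),(207,177),(214,277),(112,277)]],0); P=pix(f,(155,240),.057)
print('deck',D,'pin',P,'pin off xy',(P-D)@eX,(P-D)@eY)
k=np.array([.5598,-.1376,0]); a=-1.3837963
env.movel(k+[0,0,.055],frame=down(a),velocity=.08,guard=15); print(monitor.sense()['position'])
env.close_gripper(40); s=monitor.sense(); print(s['finger_gap'],s['gripper_force'])
q=np.array(s['joints']); q=kinematics.ik(k+[0,0,.055],down(a-1.2)); env.set_joints(q); env.hold(.2)
s=monitor.sense(); print(s['position'],s['joints'],s['contact_force'],s['ft_torque'])
env.release(); env.movel(k+[0,0,.16],velocity=.12)
g=snap("wrist","pics/w2.png"); print(monitor.sense()['clock'])
E
```

```text
deck [ 0.53447866 -0.00898829  0.048     ] pin [ 0.52914262 -0.01101773  0.057     ] pin off xy -0.005620314607660225 -0.001002025091515449
[ 0.56006928 -0.13771696  0.05547888]
0.157648620666489 42.60638773441315
[ 0.55969098 -0.13765203  0.05514859] [-4.44261203e-01  6.13799719e-01  1.53434905e+00 -1.86197143e-04
  9.93667655e-01  2.13866803e+00] [-3.19196277  1.30124059  5.4721927 ] [ 0.11985516  0.60836277 -0.01258233]
7.9333
```

View pics/w2.png

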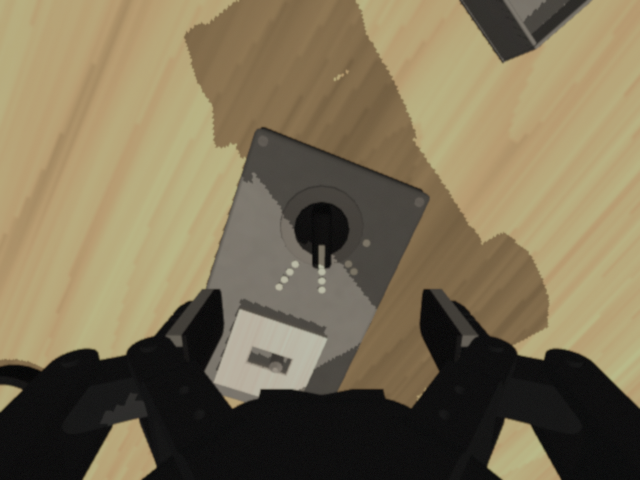

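The knob line now points straight at the three-dot row, (322,265–290) in the image. Next is the head.

```bash
python3 - <<'E'
from h import *
h=np.array([.454,.2394,0])
opts=[.005,.005+np.pi,.005-np.pi]
j6=lambda a:(lambda q: 9 if q is None else abs(q[5]))(kinematics.ik(h+[0,0,.18],down(a)))
a=min(opts[:2],key=j6); print(a,j6(a))
env.reach(h+[0,0,.15],down(a)); g=snap("wrist","pics/w3.png"); print(monitor.sense()['clock'],monitor.sense()['position'])
d=np.load('pics/w3.png.npz')
for x,y,z in [(0,.025,.066),(0,-.025,.066),(.037,.037,.026),(.037,-.037,.026),(-.037,.037,.026)]:
    uv=d['mtx']@(d['view']@np.r_[h+[x,y,z],1])[:3]; print(np.round(uv[:2]/uv[2],1))
E
```

```text
0.005 0.2516790104508617
9.6333 [0.4543761  0.238904   0.14994858]
[322.3 205.3]
[322.1 272.3]
[368.6 180.6]
[365.  267.1]
[275.8 180.4]
```

View pics/w3.png

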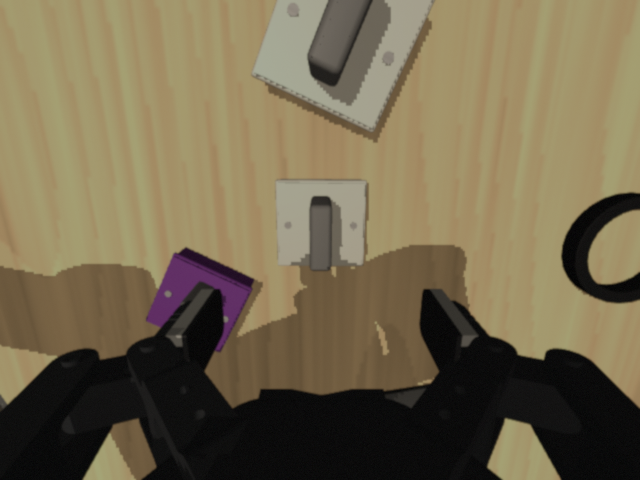

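The head's corners (276,180), (367,180) and (364,267) match the prediction to within about 1 px, and the purple block clears the fingers. I'll grasp it and carry it over.

```bash
python3 - <<'E'
from h import *
h=np.array([.454,.2394,0]); a=.005
env.movel(h+[0,0,.033],frame=down(a),velocity=.1,guard=15); env.close_gripper(70)
s=monitor.sense(); print(s['finger_gap'],s['gripper_force'],s['position'])
env.movel(h+[0,0,.15],velocity=.12)
p=np.array([.5345,-.0090,0])-.0056*eX
env.reach(p+[0,0,.125],down(YT)); 
s0=monitor.sense(); print(s0['clock'],s0['position'],s0['contact_force'])
hit=env.movel(p+[0,0,.082],velocity=.04,guard=5); s=monitor.sense()
print(hit,s['position'],s['contact_force']-s0['contact_force'],s['clock'])
snap("wrist","pics/w4.png")
E
```

```text
0.17820752579421012 68.68621230125427 [0.45406431 0.23941823 0.03313117]
13.7417 [ 0.52885747 -0.00910202  0.12491502] [ 0.75884353  0.36536172 -4.03939686]
False [ 0.52916264 -0.01005681  0.08227954] [-0.82647192  0.11217193  1.39665338] 14.9667
```

```bash
python3 - <<'E'
from h import *
env.hold(.3)
s0=monitor.sense(); p=np.array([.5345,-.0090,0])-.0056*eX
for z in (.0785,.0755,.074):
    hit=env.movel(p+[0,0,z],velocity=.015,guard=25); env.hold(.3); s=monitor.sense()
    print(z,hit,s['position'],s['contact_force']-s0['contact_force'],s['gripper_force'],s['clock'])
    if hit: break
snap("wrist","pics/w5.png"); snap("scene","pics/s5.png")
im=cv2.imread('pics/s5.png')[190:310,230:390]; w=cv2.imread('pics/w5.png')
cv2.imwrite('pics/m5.png',np.hstack([cv2.resize(im,(400,300),interpolation=cv2.INTER_CUBIC),cv2.resize(w,(400,300))]))
E
```

```text
0.0785 False [ 0.52918061 -0.01006694  0.07868158] [-1.52324626  0.06139036  5.73778376] 69.03828263282776 16.0
0.0755 False [ 0.52918262 -0.010085    0.07585539] [-2.72437809 -0.52935306 11.18103575] 69.63037133216858 16.65
0.074 False [ 0.52923364 -0.01010886  0.07504625] [-3.69022524  0.98552317 16.63673862] 70.53287029266357 17.2
```

View pics/m5.png

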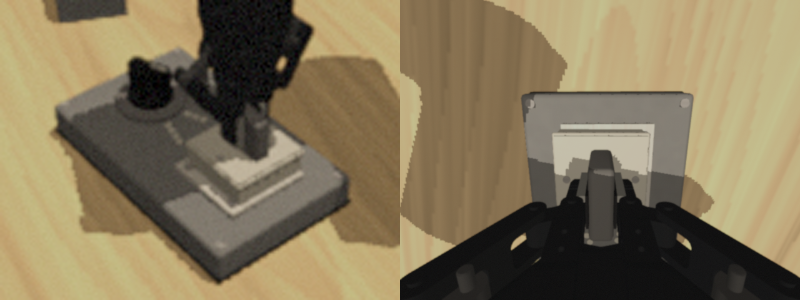

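The head is on the pin. The force followed the spring rate and then rose past 11.7 N at z = 0.075, the height expected at the deck's stop. The knob is well clear.

```bash
python3 -c "
from h import *
print(job.hand_in())"
```

```text
the job is handed in; nothing more can be done
None
```

The job is handed in, but no verdict came back: the selector was turned to three dots, and the test head is on the pin, still held in the gripper with the deck pressed to its stop (about 17 N, 17 s on the clock).

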